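Lock the label roll with the open ring

ROBOT

A 6-joint arm with a two-finger parallel gripper is mounted at the origin on a cart in front of the work surface, level with it; the furniture and walls round the work are solid. World frame = base frame: x ahead of the robot, y to its left, z up, the work surface at z = 0. Lengths are in mm, angles in rad, forces in N, time in s.
With the tool pointing down it reaches from about 275 to 1000 mm from the base axis. Payload 8.4 kg.
Tool frame: the origin (TCP) lies between the finger pads; the fingertips stand 22 mm ahead of it and the grasp point (between the pads) lies 3 mm ahead of it; z points along the fingers, y is the line along which they close (so a half turn about z gives the same grasp; the last joint's range is limited). The gripper opens to 85 mm and grips with 20 to 120 N. Pads are 22 mm wide; open, the fingers measure 114 mm over their backs; the gripper's body (76 mm by 85 mm) begins 54 mm behind the grasp point. The pads swing forward as they close: fully open they stand 13 mm farther back than shut.
Start: joints at [-0.002, 0.353, 1.633, -0, 1.155, -0.002], TCP at [625.002, -0, 253.281] pointing down, gripper open.
Joint ranges: [-2.63, 2.63], [-0.92, 2.1], [0.06, 2.66], [-1.3, 4.44], [0, 2.69], [-3.02, 3.02]. Speed limits (rad/s): [2.22, 2.22, 2.79, 3.14, 3.14, 3.14].

INTERFACE

Orientations are given as [roll, pitch, yaw] about the fixed x, y, z axes, in that order (R = Rz(yaw) Ry(pitch) Rx(roll)).
In Python, from rig import r, grab_frame gives the robot as it stands.
- The arm moves only by the shell command python3 -m inch 'ROWS' [FORCE]. ROWS is JSON, a list of rows, each a list of 7 numbers: the turn, a rotation vector about the tool's x, y, z as a fraction of full scale, then the shift along the tool's x, y, z as a fraction of full scale, then the closure, from 0 (fully open) to 1 (shut). In form: [[rx, ry, rz, dx, dy, dz, fingers], ...]. A call has 1 to 8 rows; each row shifts and turns the commanded pose from where the row before left it, along the tool's axes as they then stand; what a row does not reach is not made up. Full scale, the value 1, is 2.5 cm for a shift and pi rad for a turn. A row lasts 1/12 s, in which the tool goes at most 41.7 mm and 7.16 degrees, less where a joint would pass 70% of its speed; a pose out of reach is approached as far as the arm can. A call with a number of a shift or a turn outside -1 to 1 is refused whole. A call with a gripper value outside its range is refused whole. The fingers move at their own pace and stop on an object; FORCE is the grip in N (left out, the last holds). Time passes only in rows, so rows that do not move let the fingers close. It gives the time, the measured TCP pose, the force, the opening and the grip force at its end, in the units of the state.
- r.sense(): the state, without advancing time (a new reading comes with each control period).
- grab_frame(name): name is "scene" or "side" or "wrist"; returns a dict with "pixels" (420x560x3 uint8, red, green, blue), "z_map" (420x560 float32, mm along the optical axis (not along the pixel's ray), 0 where there is no reading), "vertical_fov" (degrees; the focal length in pixels is half the picture's height over the tangent of half this angle, whatever the lens; pixels are square), "cx", "cy" (the principal point, pixels), "cam_to_world" (4x4, takes a point from camera to world coordinates). Camera axes: x right, y down, z forward; pixel columns grow to the right and rows downward; lengths in mm; the calibration is good to about 2 mm. A picture is of the moment at which its call begins.
- r.sign_off(): hands the job in; it is judged then, once.
The state is a dict: "clock": time; "qpos": joint angles; "qvel": joint speeds; "joint_efforts": joint torques, N m; "eef_pos": TCP position; "tcp_rot": TCP orientation; "contact_force": force on the tool from outside, world axes, zero at the start; "wrist_torque": the same for the moment, N m; "opening": opening from 0.0 (shut) to 1.0 (fully open); "grasp_force": force on a finger pad.
Only numpy, scipy, OpenCV 4.12 (cv2) and the standard library are available. Lean on these libraries where they do the work, as an engineer would, in place of code of your own. Each camera call takes 0.05 s, during which the arm holds its last target. There are 200 camera calls.

TASK

Lock the label roll on its stand: take the open, C-shaped ring by its fin and slide it sideways through its gap onto the spindle, between the round cover disc on the roll and the knob above. Let go with the ring lying flat on the disc and the spindle in the middle of it, and leave the closed ring where it is.

Things in the scene. Friction and masses are not known exactly. Their poses are not given: they have to be found in the camera images.
- open_ring: C-shaped flat ring of 12 mm round steel bar, 66 mm outside, 42 mm inside. Origin: ring centre, on its underside; z up. Black upright grip fin at x = -52, y = 0 mm: 28 mm long (x), 10 thick (y), z = 1 to 50. Gap 26 mm wide, open towards +x, away from the fin. 0.12 kg. Starts on the worktop, +x within 0.5 rad of world +x. Swaps places at random with the other two.
- closed_ring: Bystander: closed flat ring of 12 mm round steel bar, 66 mm outside, 42 mm inside. Origin: ring centre, on its underside; z up. Black upright grip fin at x = -52, y = 0 mm: 28 mm long (x), 10 thick (y), z = 1 to 50. No gap. Starts on the worktop, +x within 0.5 rad of world +x. 
- roll_stand: Fixed, round about z. Origin: on the worktop, on the spindle axis. Dark foot 110 mm across, 8 high; cream label roll 66 across, to z = 66; aluminium cover disc 96 across, z = 66 to 70; bare steel spindle 12 across, z = 70 to 106; black knob 52 across, z = 106 to 124 mm, too big for the rings' holes. A ring can enter from any side.

How it is judged (in metres and radians):
At the end, for the whole second after the job is handed in: The open ring is round the spindle, its centre within 17 mm of the spindle's axis, lying flat (within 0.15 rad) on the cover disc (its underside within 6 mm above the disc's top), released and at rest (horizontal distance between open_ring and roll_stand below 0.017 m and z of open_ring in the frame of roll_stand between 0.066 and 0.076 m and angle between open_ring's own z axis and vertical below 0.15 rad and linear speed of open_ring below 0.02 m/s); the robot touches nothing.
It fails at once if the closed ring is moved more than 30 mm (distance of closed_ring from where it was at the start of the episode above 0.03 m).
It also fails if it takes over 40 s, if anything falls off the work surface, if the arm or the gripper's body presses on something with over 40 N, if the wrist force passes 120 N, or if a joint passes its speed limit or range.

## Working session

There is one attempt and no reset: what is moved stays moved. The work goes in short steps, Python scripts to look and compute and a shell command to move; the robot and the scene stay as the last step left them, time stands still between calls to the robot, and variables do not carry over. Pictures are saved under pics/ and viewed, at most 10 in all, crops included, and the job is handed in when it is done.

```bash
mkdir -p pics; ls; cat > h.py <<'E'
import numpy as np,cv2
from rig import r,grab_frame
def world(f):
    H,W=f["z_map"].shape; fl=H/2/np.tan(np.radians(f["vertical_fov"])/2)
    u,v=np.meshgrid(np.arange(W),np.arange(H)); z=f["z_map"]
    P=np.stack([(u-f["cx"])/fl*z,(v-f["cy"])/fl*z,z,np.ones_like(z)],-1)
    return (P@np.array(f["cam_to_world"]).T)[...,:3]
def save(f,n): cv2.imwrite(f"pics/{n}.png",cv2.cvtColor(f["pixels"],cv2.COLOR_RGB2BGR))
E
python3 - <<'E'
from h import *
a=grab_frame("scene");b=grab_frame("side")
cv2.imwrite("pics/a.png",cv2.resize(np.hstack([a["pixels"],b["pixels"]])[...,::-1],(800,300)))
save(a,"scene")
np.savez("s.npz",P=world(a),I=a["pixels"]);np.savez("d.npz",P=world(b),I=b["pixels"])
print(r.sense())
for f in(a,b):print(np.round(f["cam_to_world"],2).tolist(),f["vertical_fov"])
E
```

```text
pics
{'clock': 0.1, 'qpos': array([-2.36765092e-03,  3.53594364e-01,  1.63405015e+00,  7.58562847e-06,
        1.15520973e+00, -2.38209567e-03]), 'qvel': array([-0.00027522, -0.00225358, -0.00257821, -0.00074   ,  0.000577  ,
        0.00020919]), 'joint_efforts': array([ 4.27485766e-04, -6.06356549e+01, -3.42817569e+01, -7.40920814e-05,
        3.91241178e-03, -4.99377973e-05]), 'eef_pos': array([6.24601729e+02, 2.33882249e-02, 2.52631188e+02]), 'tcp_rot': array([-3.14033108e+00, -9.94127968e-06,  1.57080770e+00]), 'contact_force': array([-0.2627549 , -0.10457052, -0.78325488]), 'wrist_torque': array([-0.00297499, -0.01443498,  0.04744024]), 'grasp_force': 0.0, 'opening': 0.9947753761133492}
[[-0.92, -0.27, 0.29, 340.76], [-0.4, 0.64, -0.66, 545.64], [-0.01, -0.72, -0.7, 636.8], [0.0, 0.0, 0.0, 1.0]] 49.92000730501793
[[0.42, 0.71, -0.56, 1243.24], [0.91, -0.34, 0.26, -269.85], [-0.01, -0.62, -0.79, 942.88], [0.0, 0.0, 0.0, 1.0]] 44.69426329208904
```

View pics/a.png

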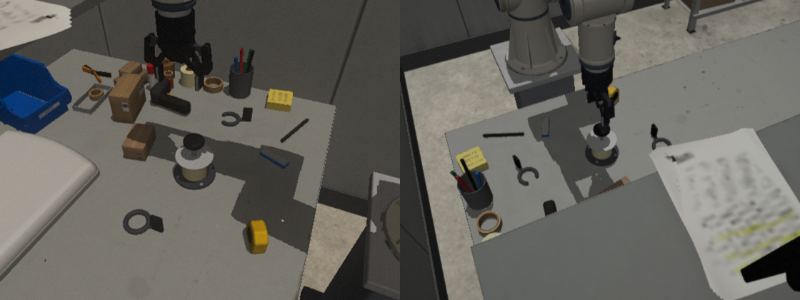

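View pics/scene.png

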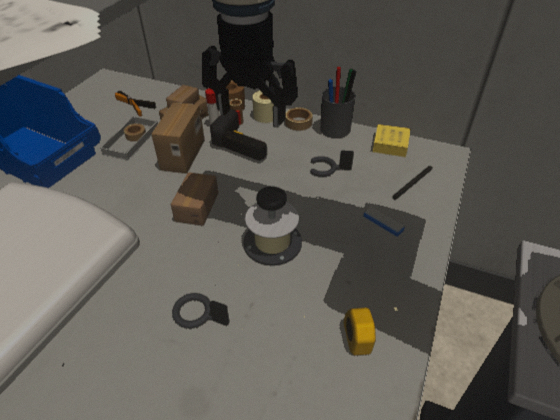

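The scene view shows the open ring at about (323,166) with its fin at (346,160), the closed ring at (192,310), and the stand's disc at (272,218) with its knob at (271,198).

```bash
python3 - <<'E'
from h import *
d=np.load("s.npz");P=d["P"]
def reg(u0,u1,v0,v1,z0,z1,n):
    Q=P[v0:v1,u0:u1].reshape(-1,3);Q=Q[(Q[:,2]>z0)&(Q[:,2]<z1)]
    print(n,len(Q),Q.mean(0).round(1),Q.min(0).round(1),Q.max(0).round(1)); 
    return Q
def circ(Q):
    A=np.c_[Q[:,:2],np.ones(len(Q))];s=np.linalg.lstsq(A,(Q[:,:2]**2).sum(1),rcond=None)[0]
    print("c",s[:2]/2)
rg=reg(300,340,150,182,4,15,"ring");
f=reg(335,358,145,178,20,60,"fin")
D=reg(240,305,195,240,64,76,"disc");K=reg(250,292,180,215,119,130,"knob")
for Q in(rg,D,K): print(cv2.minEnclosingCircle(Q[:,:2].astype(np.float32)))
c=np.array(cv2.minEnclosingCircle(rg[:,:2].astype(np.float32))[0]);
print("fin rect",cv2.minAreaRect(f[:,:2].astype(np.float32)))
C=reg(165,212,285,330,4,15,"closed");print(cv2.minEnclosingCircle(C[:,:2].astype(np.float32)))
reg(205,235,295,330,20,60,"cfin")
# obstacles
m=P[...,2]>20
for n,(u0,u1,v0,v1) in dict(lamp=(205,270,110,165),cup=(315,360,65,140),box=(170,220,170,225),box2=(155,205,100,170),tape=(280,318,105,130),notes=(370,415,120,160)).items(): reg(u0,u1,v0,v1,12,150,n)
E
```

```text
ring 270 [ 558.1 -211.5    8.8] [ 526.7 -244.5    4. ] [ 594.  -179.3   12.8]
fin 170 [ 515.2 -225.7   36.5] [ 502.  -234.2   20. ] [ 529.2 -218.6   51.6]
disc 1367 [572.9  42.5  69.2] [529.4 -13.2  65. ] [624.4  81.3  75.7]
knob 464 [575.6  36.9 122.5] [551.8  10.5 119. ] [602.   58.8 126.5]
((561.0513916015625, -211.04769897460938), 34.900901794433594)
((576.010498046875, 33.96122741699219), 48.442161560058594)
((576.9957275390625, 35.24409484863281), 25.7902889251709)
fin rect ((515.6580200195312, -226.88441467285156), (27.769153594970703, 11.093938827514648), 19.077184677124023)
closed 695 [635.8 225.9   9.9] [600.1 190.5   4. ] [669.3 255.6  14.1]
((634.6878662109375, 224.55636596679688), 34.64266586303711)
cfin 261 [583.6 223.6  39.5] [571.2 216.   20.4] [599.3 227.6  51.7]
lamp 1731 [ 779.3 -218.4   36.3] [ 691.6 -343.3   12.1] [ 909.  -171.2   60.4]
cup 1652 [ 579.1 -353.7   75.6] [ 544.6 -408.3   12. ] [ 621.8 -325.3  150. ]
box 1694 [750.   15.6  41.5] [717.6 -48.4  12. ] [795.5  59.6  51.9]
box2 2878 [ 871.2 -129.4   68.9] [ 832.3 -307.6   12. ] [1053.2  -65.4  101.9]
tape 316 [ 676.5 -357.5   20.1] [ 643.9 -396.2   12. ] [ 711.7 -325.3   26.8]
notes 816 [ 442.2 -347.4   25.8] [ 401.5 -401.5   12. ] [ 485.8 -311.8   31.1]
```

```bash
python3 -m inch '[[0,0,0.0394,0,0,0,0],[0,0,0.0394,0,0,0,0],[0,0,0.0394,0,0,0,0],[0,0,0.0394,0,0,0,0],[0,0,0.0394,0,0,0,0]]' 80
python3 -m inch '[[0,0,0.0394,0,0,0,0],[0,0,0.0394,0,0,0,0],[0,0,0.0394,0,0,0,0],[0,0,0.0394,0,0,0,0],[0,0,0.0394,0,0,0,0],[0,0,0,0,0,0,0]]'
python3 -m inch '[[0,0,0,-0.886,0.894,0,0],[0,0,0,-0.886,0.894,0,0],[0,0,0,-0.886,0.894,0,0],[0,0,0,-0.886,0.894,0,0],[0,0,0,-0.886,0.894,0,0],[0,0,0,-0.886,0.894,0,0],[0,0,0,-0.886,0.894,0,0],[0,0,0,-0.886,0.894,0,0]]'
python3 -m inch '[[0,0,0,0,0,0,0],[0,0,0,0,0,0,0]]'
python3 - <<'E'
from h import *
f=grab_frame("wrist");save(f,"w1");P=world(f)
s=r.sense();print(s["clock"],s["eef_pos"],s["tcp_rot"])
Q=P.reshape(-1,3);Q=Q[(abs(Q[:,0]-545)<60)&(abs(Q[:,1]+215)<50)]
F=Q[(Q[:,2]>25)&(Q[:,2]<60)].astype(np.float32);R=Q[(Q[:,2]>6)&(Q[:,2]<15)].astype(np.float32)
print(len(F),len(R))
if len(F):print(F.mean(0),F.max(0),cv2.minAreaRect(F[:,:2]))
if len(R):print(cv2.minEnclosingCircle(R[:,:2]))
E
```

```text
clock: 0.52
eef_pos: [624.7, 0.0, 252.8]
tcp_rot: [-3.141, 0.001, 0.946]
contact_force: [-0.1, -0.3, 0.0]
opening: 1.001
grasp_force: 0.0
clock: 1.02
eef_pos: [624.7, 0.0, 252.9]
tcp_rot: [-3.141, 0.001, 0.327]
contact_force: [0.3, 0.4, 0.1]
opening: 0.998
grasp_force: 0.0
clock: 1.68
eef_pos: [515.0, -228.1, 253.1]
tcp_rot: [-3.141, 0.0, 0.338]
contact_force: [0.4, 0.3, -0.1]
opening: 1.004
grasp_force: 0.0
clock: 1.85
eef_pos: [515.3, -228.0, 253.1]
tcp_rot: [-3.141, 0.0, 0.334]
contact_force: [-0.5, 0.8, 0.6]
opening: 1.004
grasp_force: 0.0
1.9 [ 515.80791449 -227.06870581  253.18434751] [-3.14116439e+00 -1.01462968e-04  3.34227942e-01]
335 1628Traceback (most recent call last):
  File "<stdin>", line 7, in <module>
cv2.error: OpenCV(4.12.0) /io/opencv/modules/imgproc/src/convhull.cpp:143: error: (-215:Assertion failed) total >= 0 && (depth == CV_32F || depth == CV_32S) in function 'convexHull'
```

View pics/w1.png

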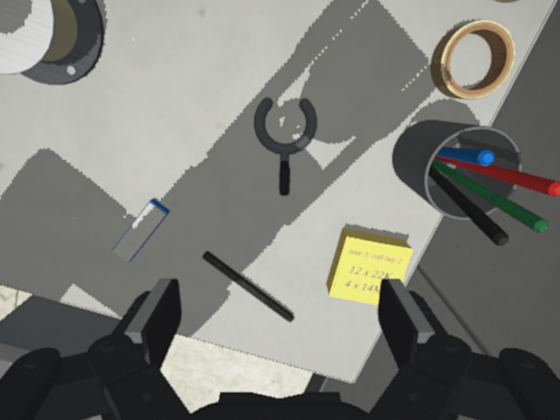

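The wrist view shows the open ring at (285,125), gap pointing away, with its fin at (284,178), nearly in line with the image's vertical axis. The fingers are centred on column 280.

```bash
python3 - <<'E'
from h import *
f=grab_frame("wrist");P=world(f)
s=r.sense();T=s["eef_pos"][:2]
Q=P.reshape(-1,3);Q=Q[(abs(Q[:,0]-545)<60)&(abs(Q[:,1]+215)<50)]
F=np.ascontiguousarray(Q[(Q[:,2]>25)&(Q[:,2]<60)]).astype(np.float32);R=Q[(Q[:,2]>6)&(Q[:,2]<15)].astype(np.float32)
top=F[F[:,2]>44]
print(F.mean(0),F.max(0),cv2.minAreaRect(np.ascontiguousarray(top[:,:2])))
R2=R[np.hypot(*(R[:,:2]-[563,-210]).T)<40]
c,ra=cv2.minEnclosingCircle(np.ascontiguousarray(R2[:,:2]));print(c,ra)
t=np.array(cv2.minAreaRect(np.ascontiguousarray(top[:,:2]))[0])
print("ang",np.arctan2(*(np.array(c)-t)[::-1]))
a=s["tcp_rot"][2];d=t-T;print("tool dx,dy",d@[np.cos(a),np.sin(a)],d@[np.sin(a),-np.cos(a)])
E
```

```text
[ 519.44196  -231.2053     47.674217] [ 531.17487  -224.10173    52.782112] ((517.7532958984375, -231.7686767578125), (27.182409286499023, 9.771503448486328), 19.255765914916992)
(562.6027221679688, -217.43490600585938) 35.71503829956055
ang 0.30933791564698665
tool dx,dy -0.2546835396506517 5.5364355264264615
```

```bash
python3 -m inch '[[0,0,0,0,0.02,1,0],[0,0,0,0,0.02,1,0],[0,0,0,0,0.02,1,0],[0,0,0,0,0.02,1,0],[0,0,0,0,0.02,1,0],[0,0,0,0,0.02,1,0],[0,0,0,0,0.02,1,0],[0,0,0,0,0.02,1,0]]'
python3 -m inch '[[0,0,0,0,0,0.4,0],[0,0,0,0,0,0.28,0],[0,0,0,0,0,0,0],[0,0,0,0,0,0,1],[0,0,0,0,0,0,1],[0,0,0,0,0,0,1],[0,0,0,0,0,0,1],[0,0,0,0,0,0,1]]' 80
python3 -m inch '[[0,0,0,0,0,0,1],[0,0,0,0,0,0,1],[0,0,0,0,0,0,1],[0,0,0,0,0,0,1],[0,0,0,0,0,0,1],[0,0,0,0,0,0,1]]'
```

```text
clock: 2.62
eef_pos: [518.0, -229.3, 52.1]
tcp_rot: [-3.142, -0.0, 0.336]
contact_force: [-0.2, 0.3, 0.1]
opening: 1.001
grasp_force: 0.0
clock: 3.28
eef_pos: [517.7, -230.9, 37.1]
tcp_rot: [3.141, -0.001, 0.333]
contact_force: [-0.5, -0.5, -0.4]
opening: 0.302
grasp_force: 0.0
clock: 3.78
eef_pos: [517.6, -230.8, 36.8]
tcp_rot: [3.141, -0.0, 0.333]
contact_force: [-1.5, 0.9, 6.2]
opening: 0.107
grasp_force: 78.0
```

```bash
python3 -m inch '[[0,0,0,0,0,-0.4,1],[0,0,0,0,0,-0.7,1],[0,0,0,0,0,-1,1],[0,0,0,0,0,-1,1],[0,0,0,-0.2,-0.5,0,1],[0,0,0,0,-0.9,0,1],[0,0,0,0,-0.9,0,1],[0,0,0,0,-0.9,0,1]]'
python3 -m inch '[[0,0,0,0,-0.9,0,1],[0,0,0,0,-0.9,0,1],[0,0,0,0,-0.9,0,1],[0,0,0,0,-0.9,0,1],[0,0,0,0,-0.9,0,1],[0,0,0,0,-0.9,0,1],[0,0,0,0,-0.7,0,1],[0,0,0,0,0,0,1]]'
python3 -m inch '[[0,0,0,0,0,0,1],[0,0,0,0,0,0,1]]'
python3 - <<'E'
from h import *
a=grab_frame("scene");b=grab_frame("side");w=grab_frame("wrist")
for n,f in zip("abw",(a,b,w)): np.savez(n+".npz",P=world(f),I=f["pixels"])
save(w,"w2")
cv2.imwrite("pics/ab2.png",np.hstack([cv2.resize(a["pixels"][130:300,190:360],(400,400)),cv2.resize(b["pixels"][120:260,220:360],(400,400))])[...,::-1])
s=r.sense();T=s["eef_pos"];A=s["tcp_rot"][2];print(T,A)
ex=np.array([np.cos(A),np.sin(A)]);ey=np.array([-ex[1],ex[0]])
for n,f in zip("abw",(a,b,w)):
    Q=world(f).reshape(-1,3)
    K=Q[(np.hypot(Q[:,0]-576,Q[:,1]-35)<40)&(Q[:,2]>119)&(Q[:,2]<130)]
    c=T[:2]+52*ex
    R=Q[(np.hypot(*(Q[:,:2]-c).T)<42)&(Q[:,2]>72)&(Q[:,2]<100)&((Q[:,:2]-c)@ex>-30)]
    for m,q in(("knob",K),("ring",R)):
        if len(q)>5:
            o=cv2.minEnclosingCircle(np.ascontiguousarray(q[:,:2]).astype(np.float32));d=np.array(o[0])-T[:2]
            print(n,m,len(q),np.round(o[0],1),round(o[1],1),"zrange",np.percentile(q[:,2],[5,50,95]).round(1),"along/lat from TCP",d@ex,d@ey)
E
```

```text
clock: 4.45
eef_pos: [485.8, -156.1, 114.3]
tcp_rot: [3.142, -0.0, 0.332]
contact_force: [-0.1, 0.7, -1.6]
opening: 0.11
grasp_force: 77.9
clock: 5.12
eef_pos: [434.9, -10.6, 114.0]
tcp_rot: [-3.141, 0.001, 0.335]
contact_force: [0.4, -0.3, -1.6]
opening: 0.101
grasp_force: 78.0
clock: 5.28
eef_pos: [436.9, -12.8, 114.1]
tcp_rot: [3.141, -0.001, 0.334]
contact_force: [0.1, -0.4, -1.7]
opening: 0.1
grasp_force: 78.0
[436.92307186 -13.23088968 113.89073876] 0.3321464835095589
a knob 465 [576.7  34.8] 25.8 zrange [119.9 122.8 124.5] along/lat from TCP 147.8214220843674 -0.22301560790710648
a ring 478 [485.    6.9] 33.9 zrange [81.4 87.  89.5] along/lat from TCP 51.98355384632755 3.3384453671433354
b knob 314 [582.3  28.4] 25.9 zrange [119.9 122.6 125.5] along/lat from TCP 150.9886559300268 -8.094455443882653
b ring 271 [489.    3.2] 33.8 zrange [81.1 86.3 90.1] along/lat from TCP 54.614483776868006 -1.4820236516935974
w ring 8086 [485.5   3.5] 32.8 zrange [85.3 88.9 90.4] along/lat from TCP 51.38436526965886 0.018379998403432553
```

View pics/ab2.png

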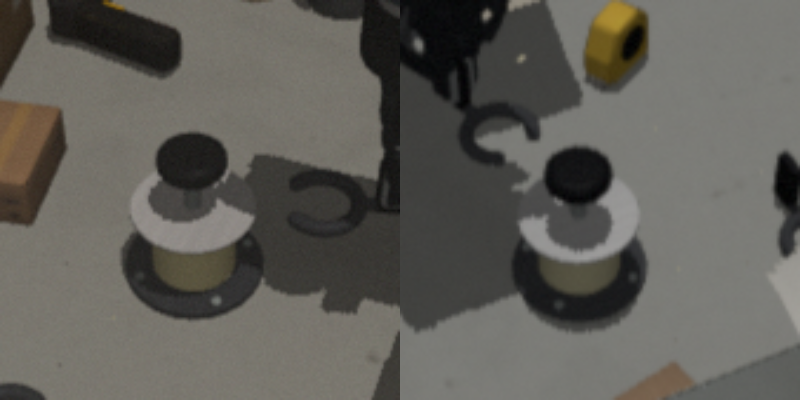

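View pics/w2.png

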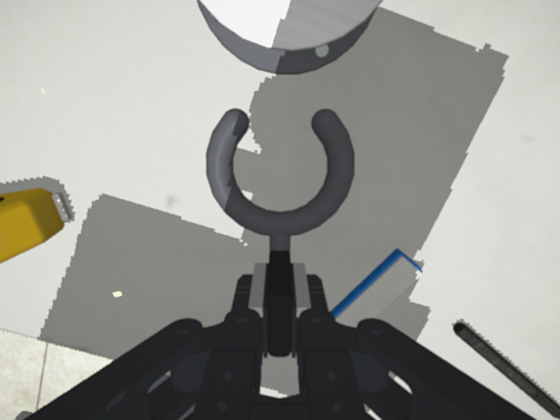

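The scene, side and wrist views all show the ring level with its gap facing the stand. The stand axis is about 96 mm ahead and 3.5–6.5 mm to the tool's +y side. I'll correct 5 mm, advance halfway and check again.

```bash
python3 -m inch '[[0,0,0,0,0.2,0,1],[0,0,0,0.4,0,0,1],[0,0,0,0.4,0,0,1],[0,0,0,0.4,0,0,1],[0,0,0,0.4,0,0,1],[0,0,0,0,0,0,1],[0,0,0,0,0,0,1]]'
python3 - <<'E'
from h import *
a=grab_frame("scene");b=grab_frame("side");w=grab_frame("wrist")
save(w,"w3")
cv2.imwrite("pics/ab3.png",np.hstack([cv2.resize(a["pixels"][170:270,220:320],(400,400)),cv2.resize(b["pixels"][140:240,260:360],(400,400))])[...,::-1])
s=r.sense();T=s["eef_pos"];A=s["tcp_rot"][2];print(T,A)
ex=np.array([np.cos(A),np.sin(A)]);ey=np.array([-ex[1],ex[0]])
for n,f in zip("abw",(a,b,w)):
    Q=world(f).reshape(-1,3)
    K=Q[(np.hypot(Q[:,0]-576,Q[:,1]-35)<40)&(Q[:,2]>119)&(Q[:,2]<130)]
    c=T[:2]+52*ex
    R=Q[(np.hypot(*(Q[:,:2]-c).T)<42)&(Q[:,2]>78)&(Q[:,2]<96)&((Q[:,:2]-c)@ex>-30)]
    for m,q in(("knob",K),("ring",R)):
        if len(q)>5:
            o=cv2.minEnclosingCircle(np.ascontiguousarray(q[:,:2]).astype(np.float32));d=np.array(o[0])-T[:2]
            print(n,m,len(q),np.round(o[0],1),round(o[1],1),"along/lat",d@ex,d@ey)
E
```

```text
clock: 6.02
eef_pos: [476.6, -3.9, 113.6]
tcp_rot: [-3.142, 0.0, 0.334]
contact_force: [0.2, -0.1, -1.5]
opening: 0.104
grasp_force: 78.0
[475.38587211  -4.18488175 113.5690469 ] 0.33326006030428124
a knob 468 [576.5  34.7] 25.5 along/lat 108.26395969612477 3.71988405931434
a ring 474 [523.4  17.2] 33.1 along/lat 52.36381054996664 4.539190696726064
b knob 310 [581.7  27.8] 26.4 along/lat 110.97119989320848 -4.572670726414218
b ring 245 [525.7  10. ] 33.5 along/lat 52.16556125202348 -3.079890815863978
w knob 12443 [576.6  30. ] 25.4 along/lat 106.8031265350383 -0.7719329409155379
w ring 8070 [524.1  12.6] 32.8 along/lat 51.5400001428004 -0.03271631376284263
```

View pics/w3.png

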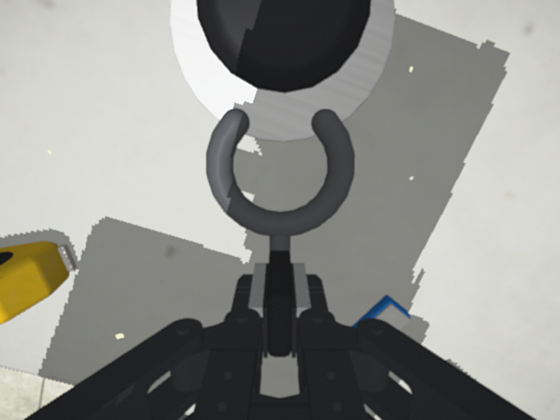

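View pics/ab3.png

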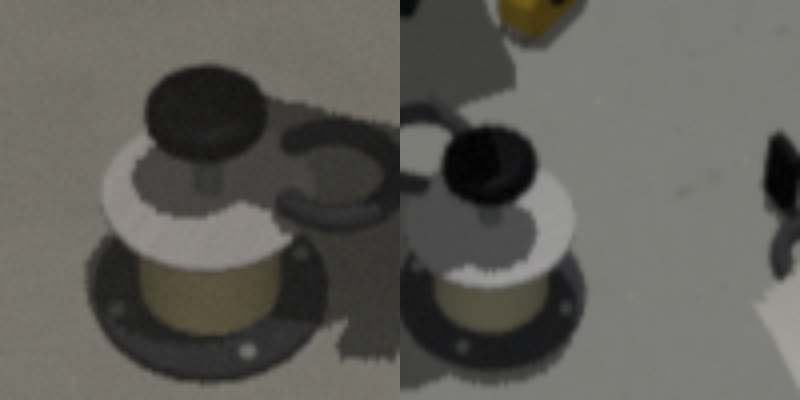

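The ring is centred on the knob to within about 1.5 mm in every view: wrist ring at (280,165), knob at (283,30). The axis is 55.5 mm ahead.

```bash
python3 -m inch '[[0,0,0,0.4,0.01,0,1],[0,0,0,0.4,0.01,0,1],[0,0,0,0.4,0.01,0,1],[0,0,0,0,0,0,1]]'
python3 -m inch '[[0,0,0,0.4,0,0,1],[0,0,0,0.4,0,0,1],[0,0,0,0.22,0,0,1],[0,0,0,0,0,0,1],[0,0,0,0,0,0,1]]'
python3 -m inch '[[0,0,0,0,0,0.08,1],[0,0,0,0,0,0.08,1],[0,0,0,0,0,0.04,1],[0,0,0,0,0,0,1],[0,0,0,0,0,0,1]]'
```

```text
clock: 6.5
eef_pos: [507.6, 5.4, 114.2]
tcp_rot: [3.141, -0.003, 0.333]
contact_force: [0.4, -0.3, -0.8]
opening: 0.105
grasp_force: 78.0
clock: 6.92
eef_pos: [528.8, 13.3, 113.6]
tcp_rot: [-3.141, 0.0, 0.333]
contact_force: [-0.3, 0.0, -0.4]
opening: 0.107
grasp_force: 78.0
clock: 7.33
eef_pos: [528.5, 13.1, 108.7]
tcp_rot: [-3.141, 0.0, 0.333]
contact_force: [-0.9, -0.4, -0.7]
opening: 0.108
grasp_force: 78.0
```

```bash
python3 -m inch '[[0,0,0,0,0,0.04,1],[0,0,0,0,0,0.03,1],[0,0,0,0,0,0,1],[0,0,0,0,0,0,1]]'
python3 - <<'E'
from h import *
a=grab_frame("scene");w=grab_frame("wrist");b=grab_frame("side")
cv2.imwrite("pics/ab4.png",np.hstack([cv2.resize(a["pixels"][170:270,220:320],(400,400)),cv2.resize(b["pixels"][140:240,260:360],(400,400))])[...,::-1])
E
```

```text
clock: 7.67
eef_pos: [528.7, 13.2, 107.0]
tcp_rot: [-3.142, 0.0, 0.333]
contact_force: [0.7, 0.4, -1.4]
opening: 0.105
grasp_force: 78.0
```

View pics/ab4.png

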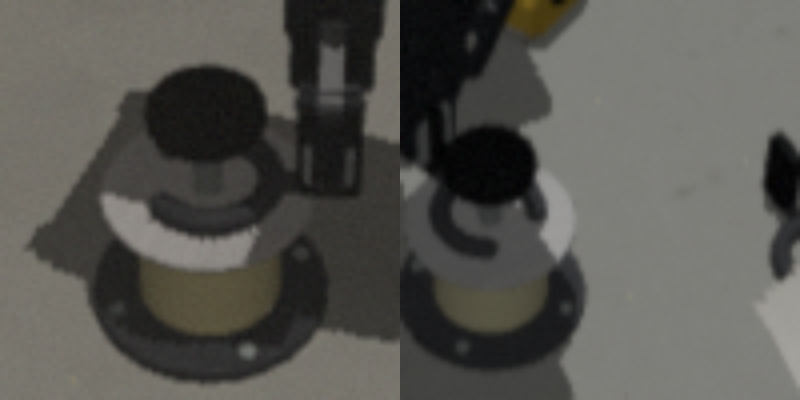

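The spindle is inside the ring in both views and the ring sits just on or above the disc. I'll settle it and release.

```bash
python3 -m inch '[[0,0,0,0,0,0.02,1],[0,0,0,0,0,0.02,1],[0,0,0,0,0,0,1]]' 20
python3 -m inch '[[0,0,0,0,0,0,0.8],[0,0,0,0,0,0,0.6],[0,0,0,0,0,0,0.4],[0,0,0,0,0,0,0.3],[0,0,0,0,0,0,0.3],[0,0,0,0,0,0,0.3],[0,0,0,0,0,0,0.3]]'
python3 -m inch '[[0,0,0,0,0,-0.3,0.3],[0,0,0,0,0,-0.6,0.3],[0,0,0,0,0,-1,0.3],[0,0,0,0,0,-1,0.3],[0,0,0,0,0,-1,0.3],[0,0,0,-1,0,0,0.3],[0,0,0,-1,0,0,0.3],[0,0,0,0,0,0,0.3]]'
python3 - <<'E'
from h import *
a=grab_frame("scene");b=grab_frame("side")
cv2.imwrite("pics/ab5.png",np.hstack([cv2.resize(a["pixels"][170:270,220:320],(400,400)),cv2.resize(b["pixels"][140:240,260:360],(400,400))])[...,::-1])
for f in(a,b):
    Q=world(f).reshape(-1,3)
    R=Q[(np.hypot(Q[:,0]-577,Q[:,1]-33)<40)&(Q[:,2]>77)&(Q[:,2]<92)]
    F=Q[(np.hypot(Q[:,0]-528,Q[:,1]-14)<22)&(Q[:,2]>85)&(Q[:,2]<135)]
    print(len(R),np.percentile(R,[2,50,98],axis=0).round(1).tolist(),len(F),F.mean(0),F.max(0) if len(F) else 0)
E
```

```text
clock: 8.07
eef_pos: [528.7, 13.1, 106.7]
tcp_rot: [3.142, -0.0, 0.333]
contact_force: [-4.1, -0.1, 7.4]
opening: 0.103
grasp_force: 80.0
clock: 8.65
eef_pos: [528.7, 13.2, 106.0]
tcp_rot: [-3.142, 0.0, 0.333]
contact_force: [0.8, 0.0, -0.2]
opening: 0.701
grasp_force: 0.0
clock: 9.32
eef_pos: [477.6, -3.9, 203.9]
tcp_rot: [-3.141, 0.003, 0.333]
contact_force: [-0.3, 0.1, -0.1]
opening: 0.698
grasp_force: 0.0
298 [[540.0, 11.0, 77.1], [558.7, 44.6, 80.4], [588.7, 64.1, 89.2]] 286 [525.58350732  19.4918666  105.17844341] [539.36530952  25.53419653 121.44289115]
171 [[543.5, -2.2, 77.3], [585.9, 10.7, 80.4], [607.1, 58.3, 87.7]] 138 [533.81796544  10.43379755 107.07956488] [545.75995111  20.02875125 122.96396801]
```

View pics/ab5.png

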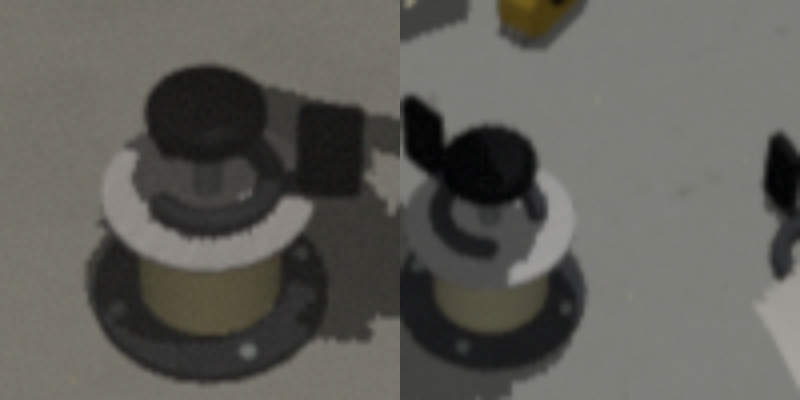

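The ring lies flat on the disc with the spindle in the middle, the fin top is at about z = 120 mm, and the gripper is clear.

```bash
python3 -m inch '[[0,0,0,0,0,0,0.3],[0,0,0,0,0,0,0.3],[0,0,0,0,0,0,0.3]]'; python3 -c "
from rig import r
print(r.sign_off())"
```

```text
clock: 9.67
eef_pos: [482.1, -3.0, 203.5]
tcp_rot: [3.142, -0.0, 0.333]
contact_force: [-0.3, -0.2, -0.5]
opening: 0.699
grasp_force: 0.0
the job is handed in; nothing more can be done
None
```

The open ring is lying flat on the cover disc around the spindle, released with the gripper clear; the closed ring was not touched, and I handed the job in at about 9.7 s (no verdict was returned).

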